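# Turn over the square test plate

## Robot

A 6-joint arm with a two-finger parallel gripper is mounted at the origin on the work surface. World frame = base frame: x ahead of the robot, y to its left, z up, the work surface at z = 0. Lengths are in m, angles in rad, forces in N, time in s.
With the tool pointing down it reaches from about 0.4 to 0.925 m from the base axis. Payload 12.5 kg.
Tool frame: the origin (TCP) lies at the very end of the fingers, on their centre line; the grasp point (between the pads) lies 19 mm behind it; z points along the fingers, y is the direction in which the jaws open and shut (so a half turn about z gives the same grasp; the last joint's range is limited). The gripper opens to 95 mm and grips with 3 to 60 N. Pads are 20 mm wide; open, the fingers measure 119 mm over their backs; the gripper's body (75 mm by 180 mm) begins 59 mm behind the grasp point.
Start: joints at [1.237, 0.491, 1.559, -0, 1.092, -0.106], TCP at [0.141, 0.609, 0.215] pointing down, gripper open.
Joint ranges: [-3.1, 3.1], [-0.84, 2.19], [0.05, 2.79], [-1.13, 4.28], [0.06, 2.93], [-2.69, 2.69]. Speed limits (rad/s): [2.22, 2.22, 2.79, 3.14, 3.14, 3.14].

## Interface

Orientations are given as a unit quaternion [w, x, y, z].
In Python, from cell import readout, vision, close_job gives the robot as it stands.
- The arm moves only by the tool arm_command, never from a script. Its argument "deltas" is a list that holds one entry, the list of rows, each a list of 5 numbers: the shift along the tool's x, y, z in cm, then the turn about the tool's z in rad, then the finger opening in cm, from 0 to 9.51. In form: [[[x, y, z, twist, grip], ...]]. A call has exactly 8 rows; each row shifts and turns the commanded pose from where the row before left it, along the tool's axes as they then stand; what a row does not reach is not made up. A row lasts 1/8 s, in which the tool goes at most 62.5 mm and 10.7 degrees, less where a joint would pass 70% of its speed; a pose out of reach is approached as far as the arm can. A call with a gripper value outside its range is refused whole. The fingers move at their own pace and stop on an object; "grip_force" is the grip in N (left out, the last holds). Time passes only in rows, so rows that do not move let the fingers close, or fill a call up. It gives the time, the measured TCP pose, the force and the opening at its end, in the units of the state.
- readout.get_state(): the state, without advancing time (a new reading comes with each control period).
- vision.capture(name): name is "scene" or "top"; returns a dict with "frame" (400x640x3 uint8, red, green, blue), "camera_matrix" (3x3 intrinsics, pixels), "distortion" ([k1, k2, p1, p2, k3] as OpenCV has them; the pictures are not rectified), "cam_to_world" (4x4, takes a point from camera to world coordinates). Camera axes: x right, y up, looking along -z (the intrinsics and any distortion apply to the point x, -y, -z); pixel columns grow to the right and rows downward; lengths in m; the calibration is good to about 2 mm. A picture is of the moment at which its call begins. There is no depth.
- close_job(): hands the job in, once; it reports no verdict.
The state is a dict: "time_s": time; "qpos": joint angles; "qd": joint speeds; "joint_efforts": joint torques, N m; "ee_pos": TCP position; "eef_rot": TCP orientation; "ft_force": force on the tool from outside, world axes, zero at the start; "ft_torque": the same for the moment, N m; "grip_width": finger opening in m.
Only numpy, scipy, OpenCV 4.12 (cv2) and the standard library are available. Lean on these libraries where they do the work, as an engineer would, in place of code of your own. Each camera call takes 0.05 s, during which the arm holds its last target.

## Task

On the bench of this testing lab, two aluminium test plates lie in tight black foam cutouts. Take the square plate by its upright grey swing tab, lift that edge first so that it tilts out of the foam, and lay it the other way up (its ringed underside showing) in the middle of the low deck with the grey rubber top, keeping hold of the tab until the plate is down flat. Leave the narrow plate in its foam.

Things in the scene. Friction and masses are not known exactly. Their poses are not given: they have to be found in the camera images.
- square_plate: Square aluminium plate 88 x 88 x 14 mm, 0.28 kg; top plain, underside ringed. Origin: centre of the ringed underside; z to the plain face (up at start). Tab hinge line at x -50, z +7 mm, parallel to y; far edge at x +44, pointing away from the robot. Lies 10 mm above the bench in a cutout 13 mm deep, 2 mm play, of a fixed black foam block 144 x 132 x 23 mm, open around the hinge.
- square_plate_grip (a point): Grip point of its grey tab, 38 mm from the hinge line. Tab 8 mm thick (own x), 28 wide (y, along the hinge), 52 long (z, hinge to free end); starts within 9 degrees of upright. Slightly stiff hinge: the tab stays as left, but a plate held by it tilts by its weight and hangs far edge down. It swings 180 degrees, from upright on the plain face, outwards, to upright on the ringed face.
- deck: Low fixed aluminium deck with a grey rubber top, 180 x 180 mm, 10 mm high. Origin: centre of its underside; x and y along its sides, z up. Deck and two foam blocks stand side by side in any order, about 250 mm apart, each turned up to 26 degrees.
- narrow_plate: The other plate, to be left alone: aluminium, 88 x 46 x 14 mm, with the same kind of tab upright at its -x edge, its end about 69 mm above the bench, in a foam block of the same size. Origin: centre of its underside, z up.
Not all that is in view belongs to the job. Leave any green or turquoise look-alike of the square_plate alone.

How it is judged:
By the outcome, as a careful person would: the job done as asked, in the order asked, and still so for the second after the job is handed in, with the robot touching nothing.
It also fails if it takes over 45 s, if anything falls off the work surface, if the arm or the gripper's body presses on something with over 40 N, if the wrist force passes 120 N, or if a joint passes its speed limit or range.

## Working session

There is one attempt and no reset: what is moved stays moved. The work goes in short steps, Python scripts to look and compute and a tool call to move; the robot and the scene stay as the last step left them, time stands still between calls to the robot, and variables do not carry over. Pictures are saved under pics/ and viewed, and the job is handed in when it is done.

Besides the shell and the picture viewer there is one more tool, called as name(argument=value, ...) on one line, values as JSON. arm_command: Moves the arm, as the interface text tells. Its arguments: {"type":"object","properties":{"deltas":{"type":"array","items":{"type":"array","items":{"type":"array","items":{"type":"number"}}}},"grip_force":{"type":"number"}},"required":["deltas"]}

```bash
mkdir -p pics; ls; python3 - <<'E'
from cell import readout, vision
import cv2,numpy as np
print(readout.get_state())
for n in("scene","top"):
    c=vision.capture(n)
    cv2.imwrite(f"pics/{n}0.png",c["frame"][:,:,::-1])
    print(n,c["camera_matrix"],c["distortion"],c["cam_to_world"])
E
```

```text
pics
{'time_s': 0.0, 'qpos': array([ 1.23740008e+00,  4.91518515e-01,  1.55945803e+00, -1.85290469e-05,
        1.09171649e+00, -1.05597328e-01]), 'qd': array([-0.00028494, -0.00086152,  0.00120406,  0.00067543,  0.00037505,
        0.00082813]), 'joint_efforts': array([ 1.83144781e-03, -6.12643647e+01, -2.58163923e+01,  6.93082390e-02,
        4.83112398e-02, -1.50392229e-04]), 'ee_pos': array([0.1410432 , 0.60861683, 0.2140843 ]), 'eef_rot': array([-1.11775667e-04,  1.13649084e-01,  9.93520801e-01, -5.38779359e-04]), 'ft_force': array([-0.07045589,  0.28451759, -0.06294508]), 'ft_torque': array([ 0.03699906,  0.02896831, -0.03331759]), 'grip_width': 0.09476430618563898}
scene [[474.10750814   0.         327.4689457 ]
 [  0.         474.10750814 199.86876647]
 [  0.           0.           1.        ]] [-0.12999215  0.          0.          0.          0.        ] [[-0.22520582 -0.68446922  0.69338606  1.02678568]
 [ 0.97408469 -0.14282871  0.17538237  0.14074195]
 [-0.0210084   0.71491387  0.69889685  0.63411754]
 [ 0.          0.          0.          1.        ]]
top [[476.00228605   0.         324.29294652]
 [  0.         476.00228605 194.99558839]
 [  0.           0.           1.        ]] [-0.05140643  0.          0.          0.          0.        ] [[-0.01496105  0.99285476 -0.11838751  0.33930151]
 [-0.99963524 -0.01751456 -0.0205581  -0.01699232]
 [-0.02248471  0.11803675  0.99275463  1.03101555]
 [ 0.          0.          0.          1.        ]]
```

View pics/scene0.png

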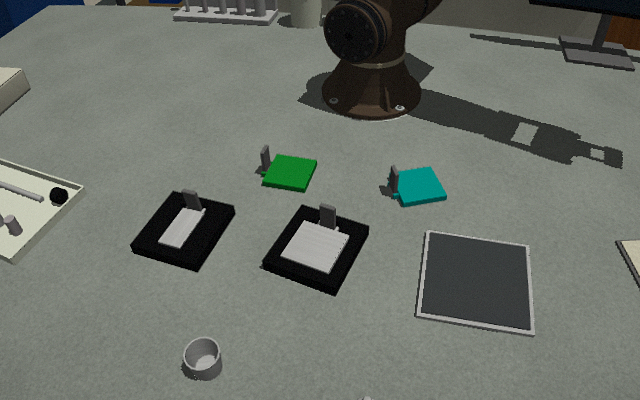

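View pics/top0.png

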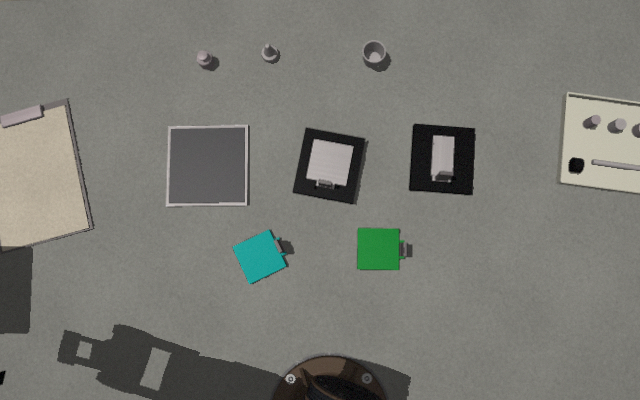

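```bash
cat > h.py <<'E'
from cell import readout, vision
import cv2,numpy as np
def unproj(c,uv,z):
    uv=np.asarray(uv,float).reshape(-1,1,2)
    p=cv2.undistortPoints(uv,np.array(c["camera_matrix"]),np.array(c["distortion"])).reshape(-1,2)
    T=np.array(c["cam_to_world"]);d=np.c_[p[:,0],-p[:,1],-np.ones(len(p))]@T[:3,:3].T
    o=T[:3,3];s=(z-o[2])/d[:,2]
    return o+d*s[:,None]
def proj(c,P):
    T=np.array(c["cam_to_world"]);q=(np.asarray(P,float).reshape(-1,3)-T[:3,3])@T[:3,:3]
    q=q*[1,-1,-1]
    return cv2.projectPoints(q,np.zeros(3),np.zeros(3),np.array(c["camera_matrix"]),np.array(c["distortion"]))[0].reshape(-1,2)
E
python3 - <<'E'
from h import *
import pickle
cs={n:vision.capture(n) for n in("scene","top")}
pickle.dump(cs,open("c0.pkl","wb"))
t=cs["top"]["frame"][:,:,::-1];s=cs["scene"]["frame"][:,:,::-1]
a=cv2.resize(t[115:215,280:380],(400,400),interpolation=cv2.INTER_CUBIC)
b=cv2.resize(s[195:295,260:380],(480,400),interpolation=cv2.INTER_CUBIC)
cv2.imwrite("pics/top_sq.png",a);cv2.imwrite("pics/scene_sq.png",b)
def rect(mask,c,z,roi):
    m=np.zeros(mask.shape,np.uint8);x0,y0,x1,y1=roi;m[y0:y1,x0:x1]=mask[y0:y1,x0:x1]
    cn=max(cv2.findContours(m,cv2.RETR_EXTERNAL,cv2.CHAIN_APPROX_NONE)[0],key=cv2.contourArea)
    P=unproj(c,cn.reshape(-1,2),z)[:,:2].astype(np.float32)*1000
    r=cv2.minAreaRect(P);return r,cv2.boxPoints(r)
g=cv2.cvtColor(t,cv2.COLOR_BGR2GRAY);
print("plate",rect((g>120).astype(np.uint8),cs["top"],.024,(295,130,365,200)))
print("foam",rect((g<45).astype(np.uint8),cs["top"],.023,(285,120,375,210)))
print("deck",rect((g>130).astype(np.uint8),cs["top"],.010,(155,115,260,215)))
gs=cv2.cvtColor(s,cv2.COLOR_BGR2GRAY)
print("deck s",rect((gs>140).astype(np.uint8),cs["scene"],.010,(410,225,545,340)))
print("plate s",rect((gs>140).astype(np.uint8),cs["scene"],.024,(270,215,360,275)))
E
```

```text
plate (((526.0162963867188, -7.401203155517578), (86.58073425292969, 98.63194274902344), 78.20915222167969), array([[468.89496 , -39.700935],
       [565.44574 , -59.855354],
       [583.13763 ,  24.89853 ],
       [486.58685 ,  45.052948]], dtype=float32))
foam (((523.7103271484375, -6.737190246582031), (131.20143127441406, 144.6754913330078), 78.0049819946289), array([[439.31845 , -55.871845],
       [580.835   , -85.93927 ],
       [608.1022  ,  42.397465],
       [466.58563 ,  72.46489 ]], dtype=float32))
deck (((542.8328857421875, 254.91436767578125), (217.87750244140625, 201.11590576171875), 89.966796875), array([[442.21182, 146.0339 ],
       [643.3277 , 145.91736],
       [643.454  , 363.79483],
       [442.33807, 363.91138]], dtype=float32))
deck s (((533.6884765625, 261.85015869140625), (179.78778076171875, 180.57005310058594), 89.93421936035156), array([[443.3003 , 172.06   ],
       [623.87024, 171.85266],
       [624.07666, 351.64032],
       [443.5067 , 351.84766]], dtype=float32))
plate s (((526.903564453125, -7.5992431640625), (87.38166046142578, 95.34854125976562), 77.91770935058594), array([[471.14017 , -40.34323 ],
       [564.3765  , -60.30124 ],
       [582.667   ,  25.144745],
       [489.4306  ,  45.102753]], dtype=float32))
```

View pics/top_sq.png

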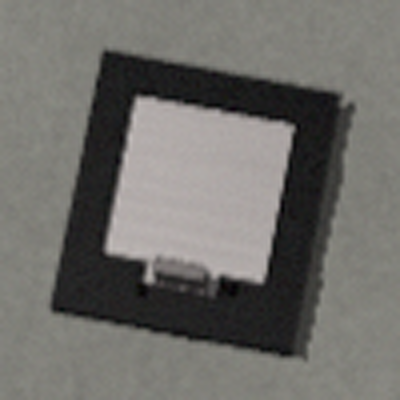

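View pics/scene_sq.png

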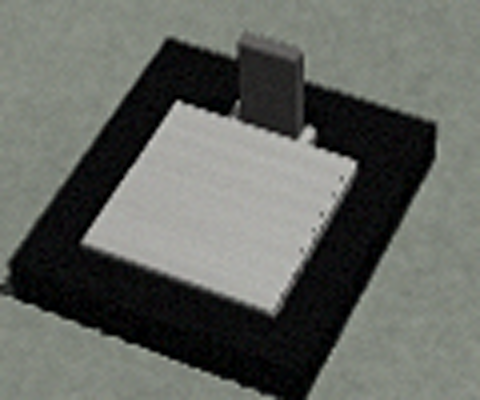

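```bash
python3 - <<'E'
from h import *
import pickle
cs=pickle.load(open("c0.pkl","rb"))
y=np.radians(-12);u=np.array([np.cos(y),np.sin(y),0]);v=np.array([-u[1],u[0],0]);H=np.array([.4821,.002,.017])
outs=[]
for n,(x0,y0,w,h) in {"top":(315,160,30,40),"scene":(300,190,45,50)}.items():
    c=cs[n];im=cv2.resize(c["frame"][y0:y0+h,x0:x0+w,::-1],(w*10,h*10),interpolation=cv2.INTER_CUBIC)
    row=[]
    for t in(-8,0,8):
        k=im.copy();a=np.radians(t);d=np.array([0,0,1])*np.cos(a)+u*np.sin(a);e=np.cross(v,d)
        for L in(52,):
            P=[H+d*L/1e3+e*sx*.004+v*sy*.014 for sx,sy in((1,1),(1,-1),(-1,-1),(-1,1))]
            q=(proj(c,P)-[x0-.5,y0-.5])*10
            cv2.polylines(k,[q.astype(np.int32)],True,(0,0,255),1)
        row.append(k)
    k=np.hstack(row)
    if k.shape[1]>800:k=cv2.resize(k,None,fx=.58,fy=.58)
    cv2.imwrite(f"pics/tab_{n}.png",k)
    print(k.shape)
c=cs["top"]
g=cv2.cvtColor(c["frame"],cv2.COLOR_RGB2GRAY)
for th in(150,165):
  m=np.zeros_like(g);m[115:215,155:260]=g[115:215,155:260]>th
  cn=max(cv2.findContours(m,0,1)[0],key=cv2.contourArea)
  print(cv2.minAreaRect((unproj(c,cn.reshape(-1,2),.01)[:,:2]*1000).astype(np.float32)))
E
```

```text
(232, 522, 3)
(290, 783, 3)
((532.8966674804688, 262.2652282714844), (179.7136688232422, 180.62957763671875), 89.77059936523438)
((532.462646484375, 261.5379638671875), (178.14202880859375, 179.21969604492188), 89.9302749633789)
```

View pics/tab_top.png

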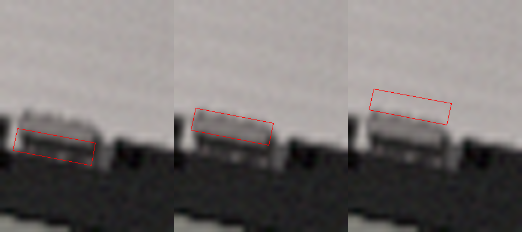

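View pics/tab_scene.png

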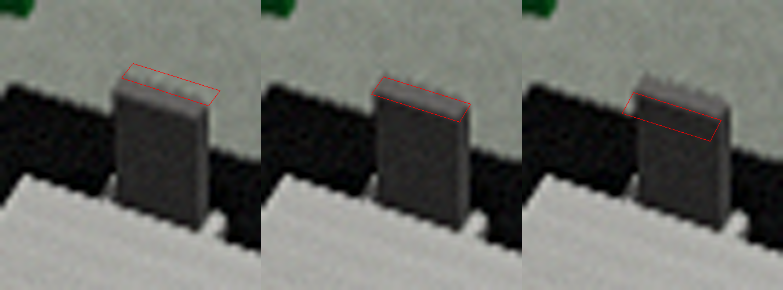

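Candidates: bare aluminium square plate at scene (315,245) / top (330,163); narrow plate at scene (182,228); green look-alike at scene (290,172); turquoise at scene (418,186). I'm taking the bare square one. The crop confirms a square plate in foam, its grey tab nearest the robot and about upright, yaw about −12°. The deck centre is about (0.533, 0.262), yaw 0.

arm_command(deltas=[[[-2.9,-3.2,0,0,4],[-2.9,-3.2,0,0,4],[-2.9,-3.2,0,0,4],[-2.9,-3.2,0,0,4],[-2.9,-3.2,0,0,4],[-2.9,-3.2,0,0,4],[-2.9,-3.2,0,0,4],[-2.9,-3.2,0,0,4]]], grip_force=30)

```text
time_s: 1.2
ee_pos: [0.3098, 0.3059, 0.2147]
eef_rot: [0.0, 0.114, 0.994, 0.0]
ft_force: [0.2, 0.4, 0.3]
grip_width: 0.0401
```

arm_command(deltas=[[[-2.9,-3.2,0,0,4],[-2.9,-3.2,0,0,4],[-2.9,-3.2,0,0,4],[-2.9,-3.2,0,0,4],[-2.9,-3.2,0,0,4],[-2.9,-3.2,0,0,4],[-2.9,-3.2,0,0,4],[-2.9,-3.2,0,0,4]]])

```text
time_s: 2.2
ee_pos: [0.478, 0.0039, 0.2147]
eef_rot: [0.0, 0.114, 0.994, 0.0]
ft_force: [-0.1, 1.3, -0.2]
grip_width: 0.0402
```

arm_command(deltas=[[[0,0,0,0.17,4],[0,0,0,0.17,4],[0,0,0,0.17,4],[0,0,0,0.17,4],[0,0,0,0.17,4],[0,0,0,0.17,4],[0,0,0,0.17,4],[0,0,0,0.17,4]]])

```text
time_s: 3.2
ee_pos: [0.4774, 0.0053, 0.2146]
eef_rot: [-0.0, 0.715, 0.699, 0.0]
ft_force: [-0.3, 0.6, -0.8]
grip_width: 0.0398
```

arm_command(deltas=[[[0,0,1,0.17,4],[0,0,2,0.02,4],[0,0,2,0,4],[0,0,2,0,4],[0,0,1,0,4],[0,0,0,0,4],[0,0,0,0,4],[0,0,0,0,4]]])

```text
time_s: 4.2
ee_pos: [0.4778, 0.0053, 0.1352]
eef_rot: [0.0, 0.776, 0.63, 0.0]
ft_force: [0.2, 0.7, 0.1]
grip_width: 0.04
```

```bash
python3 - <<'E'
from h import *
c=vision.capture("scene");cv2.imwrite("pics/s1.png",cv2.resize(c["frame"][130:310,200:440,::-1],(720,540)))
s=readout.get_state();print(s["time_s"],s["ee_pos"],s["eef_rot"],s["ft_force"],s["grip_width"],s["qpos"])
from scipy.spatial.transform import Rotation as R
q=s["eef_rot"];M=R.from_quat([q[1],q[2],q[3],q[0]]).as_matrix();print(M, np.degrees(np.arctan2(M[1,1],M[0,1])))
print(M.T@(np.array([.4815,.0015,.036])-s["ee_pos"])*100)
E
```

```text
4.25 [0.47771473 0.00529789 0.13512421] [3.11683228e-04 7.76373627e-01 6.30272766e-01 3.65370367e-04] [0.01772907 0.32165107 0.24234868] 0.039952067313742845 [-1.27348307e-01  3.95142973e-01  2.00124847e+00  1.45762709e-04
  7.44245802e-01  7.95316667e-02]
[[ 2.05512213e-01  9.78654080e-01  9.60218735e-04]
 [ 9.78654535e-01 -2.05512286e-01 -2.33992929e-05]
 [ 1.74436934e-04  9.44531260e-04 -9.99999539e-01]] -11.859494780893778
[-0.29561907  0.43913589  9.91278835]
```

View pics/s1.png

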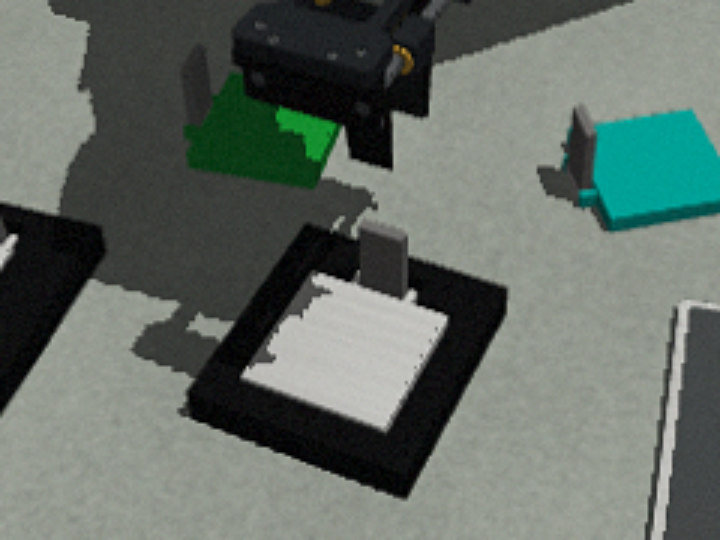

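The gripper hangs above the tab (tab at crop (383,255)), lined up with its thickness direction, and nothing is in the way. Next I go down and close.

arm_command(deltas=[[[-0.15,0.2,1,0,4],[-0.15,0.2,2,0,4],[0,0,2,0,4],[0,0,2,0,4],[0,0,1.5,0,4],[0,0,1,0,4],[0,0,0.4,0,4],[0,0,0,0,4]]])

```text
time_s: 5.25
ee_pos: [0.4808, 0.0016, 0.0356]
eef_rot: [-0.0, 0.776, 0.63, 0.0]
ft_force: [-0.2, -0.6, 1.2]
grip_width: 0.04
```

```bash
python3 - <<'E'
from h import *
c=vision.capture("scene");cv2.imwrite("pics/s2.png",cv2.resize(c["frame"][170:290,250:410,::-1],(720,540)))
s=readout.get_state();print(s["time_s"],s["ee_pos"],s["ft_force"])
E
```

```text
5.3 [0.48100082 0.00156621 0.03585653] [-0.51044738 -0.74858503 -0.0031087 ]
```

View pics/s2.png

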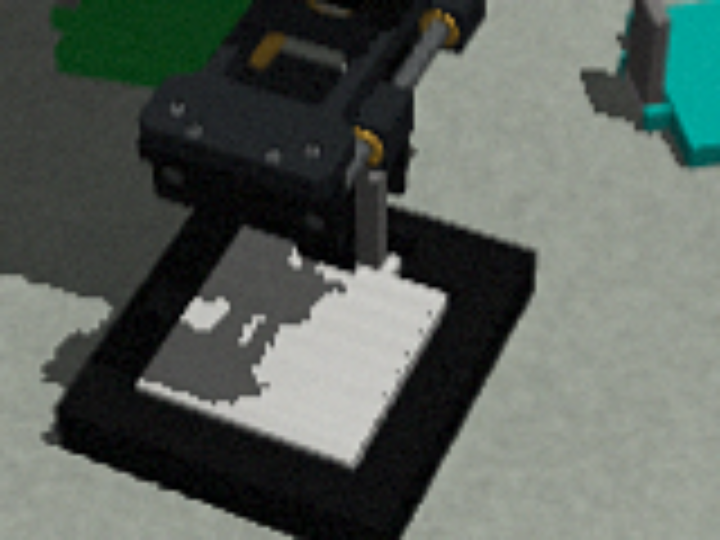

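The fingers straddle the tab (tab visible at crop (372,220)) and clear the foam and plate. Closing.

arm_command(deltas=[[[0,0,0,0,2],[0,0,0,0,1],[0,0,0,0,0.4],[0,0,0,0,0.4],[0,0,0,0,0.4],[0,0,0,0,0.4],[0,0,0,0,0.4],[0,0,0,0,0.4]]], grip_force=40)

```text
time_s: 6.3
ee_pos: [0.4812, 0.0015, 0.0357]
eef_rot: [0.0, 0.776, 0.63, 0.0]
ft_force: [2.8, -0.3, 1.8]
grip_width: 0.0079
```

arm_command(deltas=[[[0,0,-0.3,0,0.4],[0,0,-0.4,0,0.4],[0,0,-0.5,0,0.4],[0,0,-0.6,0,0.4],[0,0,-0.6,0,0.4],[0,0,-0.6,0,0.4],[0,0,-0.5,0,0.4],[0,0,-0.5,0,0.4]]])

```text
time_s: 7.3
ee_pos: [0.4807, 0.0016, 0.0759]
eef_rot: [-0.0, 0.776, 0.63, -0.0]
ft_force: [0.6, 1.2, -2.8]
grip_width: 0.0079
```

```bash
python3 - <<'E'
from h import *
c=vision.capture("scene");cv2.imwrite("pics/s3.png",cv2.resize(c["frame"][150:290,240:420,::-1],(720,560)))
s=readout.get_state();print(s["time_s"],s["ee_pos"],s["ft_force"],s["ft_torque"],s["grip_width"])
E
```

```text
7.35 [0.48085786 0.00159929 0.07640137] [-0.27010708  0.402848    0.37054   ] [-0.10056433  0.17737925  0.019636  ] 0.007464887438715744
```

View pics/s3.png

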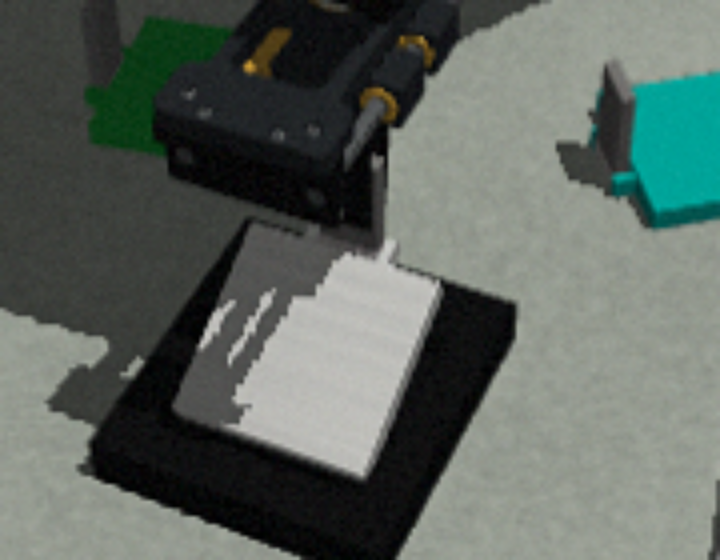

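The hinge edge is up and the far edge still rests in the cutout (crop (370,475)), so it tilts as wanted. I keep lifting straight up.

arm_command(deltas=[[[0,0,-0.6,0,0.4],[0,0,-0.8,0,0.4],[0,0,-0.9,0,0.4],[0,0,-0.9,0,0.4],[0,0,-0.9,0,0.4],[0,0,-0.8,0,0.4],[0,0,-0.7,0,0.4],[0,0,-0.6,0,0.4]]])

```text
time_s: 8.35
ee_pos: [0.4808, 0.0016, 0.138]
eef_rot: [-0.0, 0.776, 0.63, 0.0]
ft_force: [0.3, -0.4, -4.0]
grip_width: 0.0078
```

arm_command(deltas=[[[0,0,-0.8,0,0.4],[0,0,-1,0,0.4],[0,0,-1,0,0.4],[0,0,-1,0,0.4],[0,0,-0.8,0,0.4],[0,0,-0.4,0,0.4],[0,0,0,0,0.4],[0,0,0,0,0.4]]])

```text
time_s: 9.35
ee_pos: [0.4807, 0.0016, 0.1874]
eef_rot: [-0.0, 0.776, 0.63, -0.0]
ft_force: [-0.2, -0.2, -2.6]
grip_width: 0.0076
```

```bash
python3 - <<'E'
from h import *
c=vision.capture("scene");cv2.imwrite("pics/s4.png",cv2.resize(c["frame"][110:290,220:460,::-1],(720,540)))
s=readout.get_state();print(s["time_s"],s["ee_pos"],s["ft_force"],s["ft_torque"],s["grip_width"])
E
```

```text
9.4 [0.48066361 0.0015814  0.18730808] [ 0.21866623 -0.60964262 -3.07289948] [-0.08790002  0.04984881  0.01288753] 0.00777291354946065
```

View pics/s4.png

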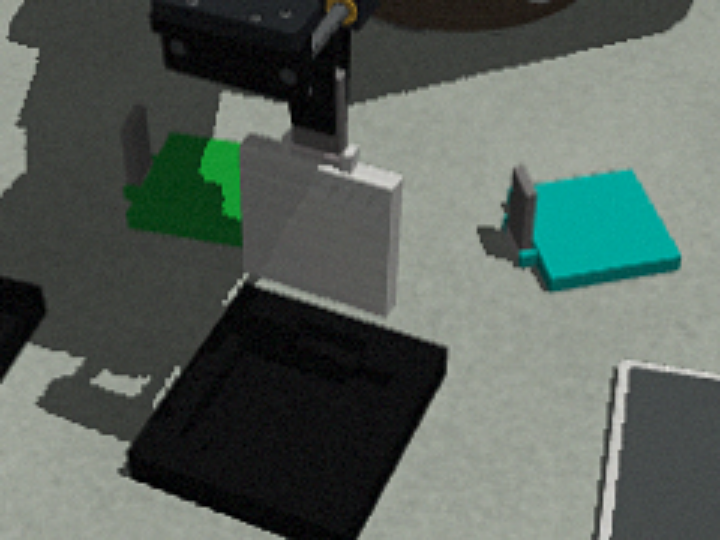

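The plate hangs below the tab, far edge down, clear of the foam. I carry it to the deck and turn it square with it.

arm_command(deltas=[[[0,0,0,-0.05,0.4],[0,0,0,-0.1,0.4],[0,0,0,-0.05,0.4],[0,0,0,-0.007,0.4],[1,0,0,0,0.4],[2,0,0,0,0.4],[3,0,0,0,0.4],[4,0,0,0,0.4]]])

```text
time_s: 10.4
ee_pos: [0.4807, 0.1027, 0.1876]
eef_rot: [-0.0, 0.708, 0.706, 0.0]
ft_force: [0.1, 1.3, -2.7]
grip_width: 0.0075
```

arm_command(deltas=[[[4,0,0,0,0.4],[4,0,0,0,0.4],[3,0,0,0,0.4],[2.5,0,0,0,0.4],[1.5,0,0,0,0.4],[1,0,0,0,0.4],[0,0,0,0,0.4],[0,0,0,0,0.4]]])

```text
time_s: 11.4
ee_pos: [0.4808, 0.261, 0.1876]
eef_rot: [-0.0, 0.707, 0.707, -0.0]
ft_force: [0.3, -0.1, -3.1]
grip_width: 0.0074
```

```bash
python3 - <<'E'
from h import *
import pickle
out={}
for n,(x0,y0,w,h) in {"scene":(360,100,220,180),"top":(130,90,180,150)}.items():
    c=vision.capture(n);out[n]=c;cv2.imwrite(f"pics/{n}5.png",cv2.resize(c["frame"][y0:y0+h,x0:x0+w,::-1],(720,int(720*h/w))))
pickle.dump(out,open("c5.pkl","wb"))
s=readout.get_state();print(s["time_s"],s["ee_pos"],s["eef_rot"],s["ft_force"],s["ft_torque"],s["grip_width"],s["qpos"])
E
```

```text
11.5 [0.48089149 0.26097035 0.18767077] [-2.12778788e-06  7.07387507e-01  7.06825944e-01 -1.64650070e-05] [ 0.73717557  1.03287124 -2.82636284] [-0.09325228  0.04287489 -0.0032727 ] 0.007886634447631819 [ 3.76473092e-01  4.11454089e-01  1.78292003e+00 -1.13035514e-05
  9.47250446e-01  3.77273862e-01]
```

View pics/scene5.png

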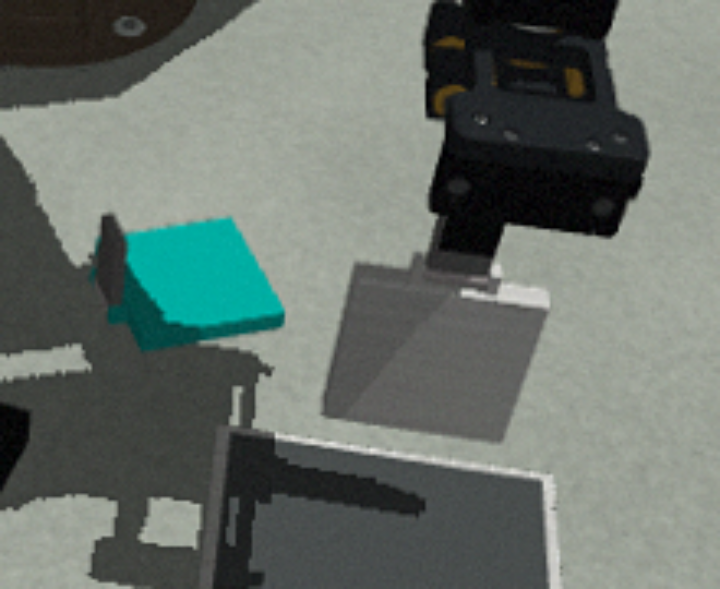

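View pics/top5.png

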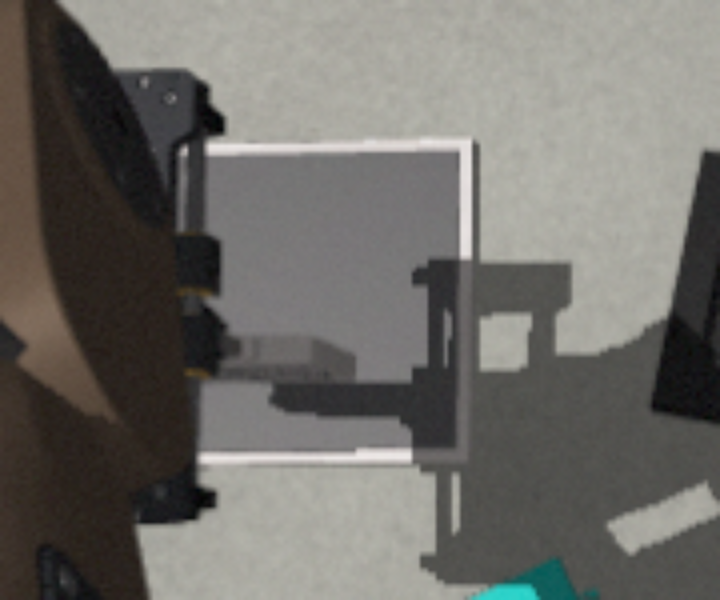

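```bash
python3 - <<'E'
from h import *
import pickle
from scipy.optimize import least_squares
c=pickle.load(open("c5.pkl","rb"))["scene"]
k=220/720
px=np.array([[322,415],[502,440],[548,308]])*k+[360,100]
def corners(p):
    phi,dy,dh,yaw=p
    d=np.array([np.sin(phi),0,-np.cos(phi)]);n=np.array([np.cos(phi),0,np.sin(phi)])
    H=np.array([.481,.261+dy,.1687+dh]);v=np.array([-np.sin(yaw),np.cos(yaw),0])
    return np.array([H+d*.094+n*.007-v*.044,H+d*.094+n*.007+v*.044,H+d*.006+n*.007+v*.044,H+d*.006+n*.007-v*.044])
f=lambda p:(proj(c,corners(p)[:3])-px).ravel()
r=least_squares(lambda p:np.r_[f(p),p[2]/.002,p[3]/.02],[0.1,0,0,0],x_scale=[.1,.01,.01,.05]);print(np.degrees(r.x[0]),r.x[1:]*1000,r.fun)
im=cv2.resize(c["frame"][100:280,360:580,::-1],(720,589))
q=((proj(c,corners(r.x))-[360,100])/k).astype(np.int32);cv2.polylines(im,[q],True,(0,0,255),1);cv2.imwrite("pics/fit5.png",im)
E
```

```text
0.3906950206193629 [1.30977611 0.0056756  4.21220968] [-0.58064014 -0.20263506 -0.24159061  0.17503365  0.74321591  0.0981788
  0.0028378   0.21061048]
```

View pics/fit5.png

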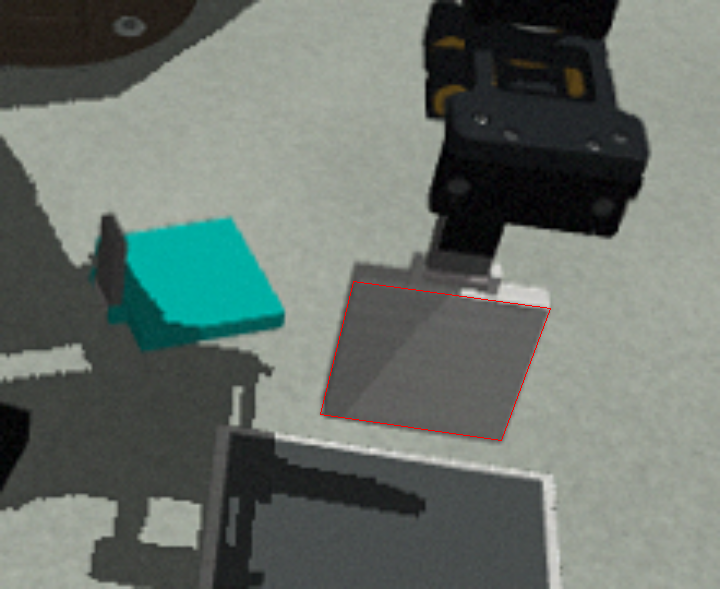

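The plate hangs vertical within a couple of degrees, and the model outline matches. I lower it to just above the deck, then drag away from the robot so the far edge trails on the rubber.

arm_command(deltas=[[[0,-0.2,0.6,0,0.4],[0,-0.3,1,0,0.4],[0,-0.3,1.2,0,0.4],[0,-0.2,1.2,0,0.4],[0,0,1.1,0,0.4],[0,0,0.8,0,0.4],[0,0,0.5,0,0.4],[0,0,0,0,0.4]]])

```text
time_s: 12.5
ee_pos: [0.4709, 0.2616, 0.1235]
eef_rot: [-0.0, 0.707, 0.707, 0.0]
ft_force: [-0.4, -0.4, -3.0]
grip_width: 0.0079
```

arm_command(deltas=[[[0,0.5,0.05,0,0.4],[0,0.8,0.1,0,0.4],[0,0.7,0,0,0.4],[0,0.75,0,0,0.4],[0,0.8,0.15,0,0.4],[0,0.8,0.2,0,0.4],[0,0,0,0,0.4],[0,0,0,0,0.4]]])

```text
time_s: 13.5
ee_pos: [0.5154, 0.2617, 0.1192]
eef_rot: [0.001, 0.707, 0.707, 0.001]
ft_force: [3.1, -0.5, 5.8]
grip_width: 0.0078
```

```bash
python3 - <<'E'
from h import *
for n,(x0,y0,w,h) in {"scene":(380,120,220,220)}.items():
    c=vision.capture(n);cv2.imwrite(f"pics/{n}6.png",cv2.resize(c["frame"][y0:y0+h,x0:x0+w,::-1],(600,600)))
s=readout.get_state();print(s["time_s"],s["ee_pos"],s["ft_force"],s["ft_torque"],s["grip_width"])
E
```

```text
13.55 [0.51531927 0.26172002 0.11920792] [2.15606149e+00 3.46725228e-03 5.50741740e+00] [-0.23071781 -0.43769542  0.05691108] 0.007845356542867195
```

View pics/scene6.png

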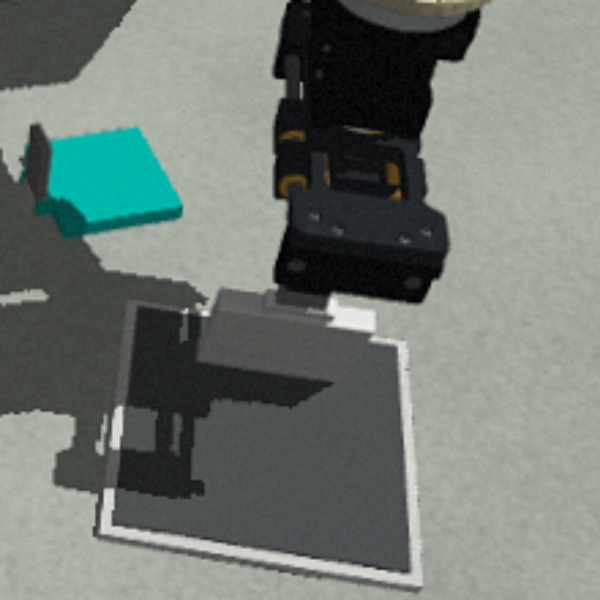

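Far edge trails toward the robot and the plate leans the right way: the plain face (crop (290,345)) is foreshortened and turning down. I follow the arc.

arm_command(deltas=[[[0,0.77,0.28,0,0.4],[0,0.77,0.33,0,0.4],[0,0.72,0.4,0,0.4],[0,0.7,0.44,0,0.4],[0,0.64,0.52,0,0.4],[0,0.6,0.55,0,0.4],[0,0.54,0.62,0,0.4],[0,0.5,0.65,0,0.4]]])

```text
time_s: 14.55
ee_pos: [0.5666, 0.2615, 0.0799]
eef_rot: [-0.0, 0.707, 0.707, -0.001]
ft_force: [1.5, -0.3, -0.1]
grip_width: 0.008
```

```bash
python3 - <<'E'
from h import *
for n,(x0,y0,w,h) in {"scene":(380,120,220,220)}.items():
    c=vision.capture(n);cv2.imwrite(f"pics/{n}7.png",cv2.resize(c["frame"][y0:y0+h,x0:x0+w,::-1],(600,600)))
s=readout.get_state();print(s["time_s"],s["ee_pos"],s["ft_force"],s["ft_torque"],s["grip_width"])
E
```

```text
14.6 [0.56669876 0.2613691  0.07905192] [ 2.00513484 -0.40131938 -1.38583606] [-0.0217999  -0.27538349 -0.06327096] 0.00761655744090859
```

View pics/scene7.png

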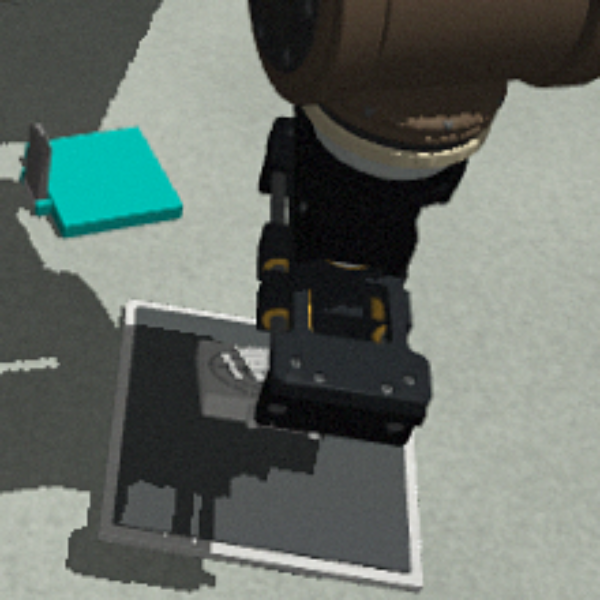

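The ringed face now shows (crop (235,365)). I finish the arc down to flat.

arm_command(deltas=[[[0,0.45,0.65,0,0.4],[0,0.38,0.68,0,0.4],[0,0.3,0.72,0,0.4],[0,0.23,0.72,0,0.4],[0,0.17,0.65,0,0.4],[0,0.1,0.5,0,0.4],[0,0,0.35,0,0.4],[0,0,0,0,0.4]]])

```text
time_s: 15.6
ee_pos: [0.5832, 0.2616, 0.038]
eef_rot: [0.0, 0.707, 0.707, 0.0]
ft_force: [1.0, -0.7, -1.2]
grip_width: 0.0076
```

```bash
python3 - <<'E'
from h import *
for n,(x0,y0,w,h) in {"scene":(380,160,220,220),"top":(130,90,180,150)}.items():
    c=vision.capture(n);cv2.imwrite(f"pics/{n}8.png",cv2.resize(c["frame"][y0:y0+h,x0:x0+w,::-1],(600,int(600*h/w))))
s=readout.get_state();print(s["time_s"],s["ee_pos"],s["ft_force"],s["ft_torque"],s["grip_width"])
E
```

```text
15.7 [0.58319571 0.26160458 0.03824465] [-0.08900108 -0.27520706 -2.08010296] [-0.17303817 -0.0441088  -0.01116724] 0.007698918471679329
```

View pics/scene8.png

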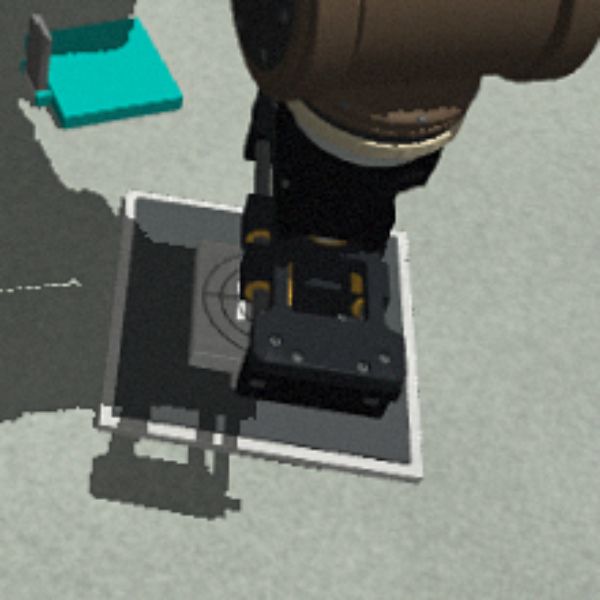

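View pics/top8.png

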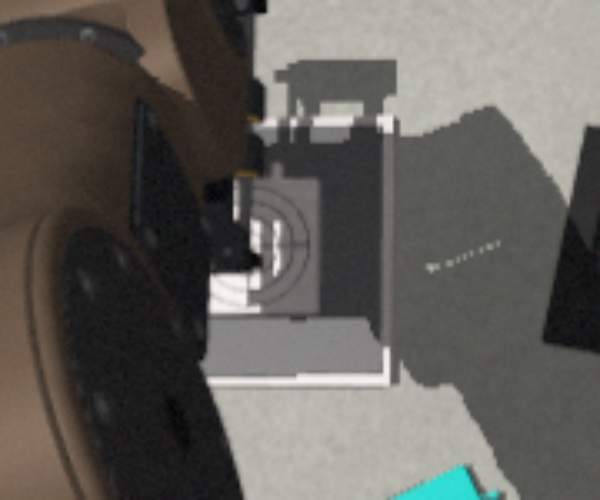

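The ringed face is up and the plate almost flat, with about 2.5 mm still to go at the hinge.

arm_command(deltas=[[[0,0,0.1,0,0.4],[0,0,0.08,0,0.4],[0,0,0.07,0,0.4],[0,0,0,0,0.4],[0,0,0,0,0.4],[0,0,0,0,0.4],[0,0,0,0,0.4],[0,0,0,0,0.4]]])

```text
time_s: 16.7
ee_pos: [0.5832, 0.2616, 0.0358]
eef_rot: [0.0, 0.707, 0.707, 0.0]
ft_force: [1.1, -0.3, 4.0]
grip_width: 0.0077
```

```bash
python3 - <<'E'
from h import *
for n,(x0,y0,w,h) in {"top":(170,110,100,100)}.items():
    c=vision.capture(n);cv2.imwrite(f"pics/{n}9.png",cv2.resize(c["frame"][y0:y0+h,x0:x0+w,::-1],(600,600)))
print(unproj(c,[[225.7,184.2],[225.7,143.4]],.024))
s=readout.get_state();print(s["time_s"],s["ee_pos"],s["ft_force"],s["ft_torque"],s["grip_width"])
E
```

```text
[[0.48652258 0.21567773 0.024     ]
 [0.57619233 0.21666995 0.024     ]]
16.75 [0.58318719 0.26162831 0.0357691 ] [0.68041644 0.52649806 4.42330442] [-0.14742948 -0.15767336  0.05689286] 0.007560623614968622
```

View pics/top9.png

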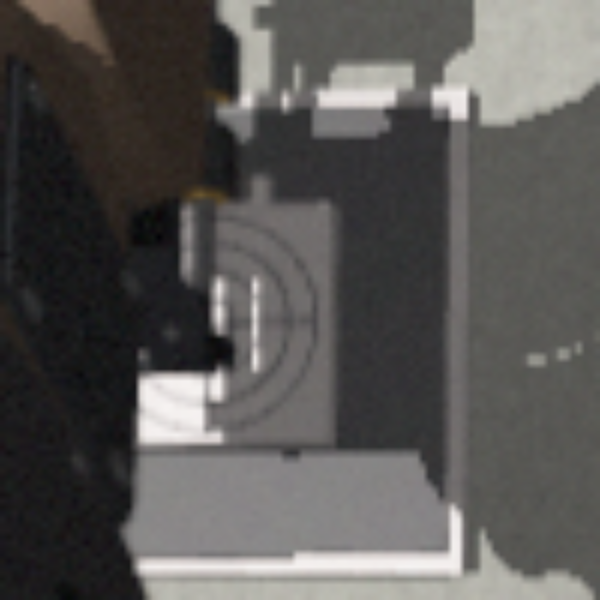

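The plate is flat on the deck (up-force about 4 N, TCP at the flat height) and centred at about x 0.531. I release and retreat upward.

arm_command(deltas=[[[0,0,-0.05,0,0.4],[0,0,0,0,0.8],[0,0,0,0,1.2],[0,0,0,0,2],[0,0,0,0,3],[0,0,0,0,4],[0,0,0,0,4],[0,0,0,0,4]]])

```text
time_s: 17.75
ee_pos: [0.583, 0.2616, 0.0361]
eef_rot: [-0.0, 0.707, 0.707, 0.0]
ft_force: [-0.0, -0.2, 0.4]
grip_width: 0.0397
```

arm_command(deltas=[[[0,0,-0.5,0,4],[0,0,-1,0,4],[0,0,-2,0,4],[0,0,-3,0,4],[0,0,-3,0,4],[0,0,-3,0,4],[0,0,-3,0,4],[0,0,-2,0,4]]])

```text
time_s: 18.75
ee_pos: [0.5831, 0.2616, 0.2135]
eef_rot: [0.0, 0.707, 0.707, 0.001]
ft_force: [0.2, 0.5, -0.1]
grip_width: 0.0401
```

arm_command(deltas=[[[2,0,0,0,4],[4,0,0,0,4],[5,0,0,0,4],[5,0,0,0,4],[5,0,0,0,4],[4,0,0,0,4],[2,0,0,0,4],[0,0,0,0,4]]])

```text
time_s: 19.75
ee_pos: [0.5816, 0.5336, 0.2091]
eef_rot: [-0.0, 0.706, 0.708, -0.001]
ft_force: [-0.2, 0.6, 0.5]
grip_width: 0.0401
```

```bash
python3 - <<'E'
from h import *
ims=[]
for n,(x0,y0,w,h) in {"scene":(370,180,200,180),"top":(140,90,200,180)}.items():
    c=vision.capture(n);ims.append(cv2.resize(c["frame"][y0:y0+h,x0:x0+w,::-1],(400,360)))
    g=cv2.cvtColor(c["frame"],cv2.COLOR_RGB2GRAY)
    cv2.imwrite(f"pics/{n}10full.png",c["frame"][:,:,::-1])
cv2.imwrite("pics/end.png",np.hstack(ims))
s=readout.get_state();print(s["time_s"],s["ee_pos"],s["ft_force"],s["grip_width"])
E
```

```text
19.85 [0.58252768 0.53150211 0.2101064 ] [-0.2637127  -0.77881831  0.67216794] 0.039906001314866144
```

View pics/end.png

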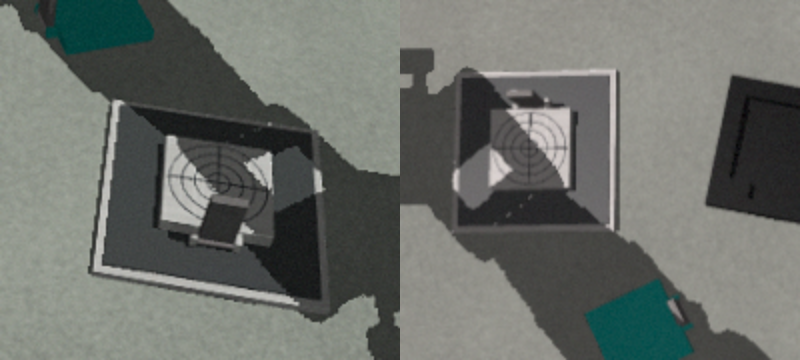

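View pics/scene10full.png

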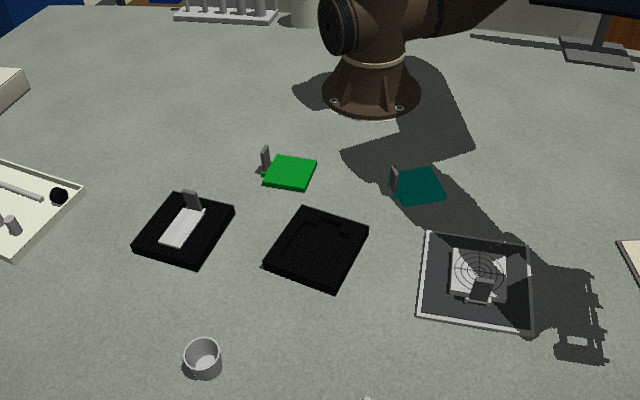

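The plate lies flat on the deck, ringed side up, with its ring centre near top pixel (205,164). The other plates haven't moved. One quick check of the centre, then I hand in.

```bash
python3 - <<'E'
from h import *
import pickle
c=pickle.load(open("c0.pkl","rb"))["top"]
print(unproj(c,[[205,164]],.024))
from cell import close_job
print(readout.get_state()["qd"]); print(close_job())
E
```

```text
[[0.53160389 0.26145616 0.024     ]]
[-0.01934722 -0.01388028  0.00345684  0.00095828  0.00309803 -0.00341622]
the job is handed in; nothing more can be done
None
```

I took the square plate by its tab and lifted that edge first, so it tilted out of the foam and hung far edge down. I carried it to the deck, trailed its far edge along the rubber and swung it over onto its plain face. I kept hold of the tab until the plate was flat, then let go and moved the arm clear. I handed the job in at about 20 s.

**Last checks:**
- **Position:** the last pictures show the plate ringed side up and flat. Its ring centre is at about (0.532, 0.261), against a measured deck centre of (0.533, 0.262).
- **Other pieces:** the narrow plate and the green and turquoise look-alikes look unmoved in the last pictures.
- **Forces:** the highest wrist force I read was about 6.6 N, while the plate was being swung over. I only read it at the end of each move.

No check failed. The one disagreement was a first reading of the deck outline from the top camera, which came out too large. I set it aside, and a stricter threshold then agreed with the scene camera to within about 1 mm.

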